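# Load a staple strip into a heavy-duty stapler and close its rail

### The arm

A 6-joint arm with a two-finger parallel gripper is mounted at the origin on the work surface; the furniture and walls round the work are solid. World frame = base frame: x ahead of the robot, y to its left, z up, the work surface at z = 0. Lengths are in m, angles in rad, forces in N, time in s.
With the tool pointing down it reaches from about 0.35 to 0.975 m from the base axis. Payload 4.9 kg.
Tool frame: the origin (TCP) lies midway between the tips of the shut fingers; the grasp point (between the pads) lies 19 mm behind it (ctrl.tcp_to_grasp is the distance from the TCP to the grasp point, in m); z points along the fingers, y is the line along which they close (so a half turn about z gives the same grasp; the last joint's range is limited). The gripper opens to 85 mm and grips with 20 to 120 N. Pads are 22 mm wide; open, the fingers measure 114 mm over their backs; the gripper's body (76 mm by 85 mm) begins 54 mm behind the grasp point. The pads swing forward as they close: fully open they stand 13 mm farther back than shut.
Start: joints at [-1.247, 0.053, 1.613, -0, 1.476, -0.119], TCP at [0.268, -0.565, 0.231] pointing down, gripper open.
Joint ranges: [-3.01, 3.01], [-1.01, 2.22], [0.06, 2.58], [-1.02, 4.17], [0.09, 2.62], [-3.14, 3.14]. Speed limits (rad/s): [2.57, 2.57, 3.14, 3.14, 3.14, 3.14].

### API

Orientations are given as a rotation vector (axis times angle).
In Python, from station import ctrl, cam gives the robot as it stands (ctrl), with the cameras (cam).
- The arm moves only by the shell command python3 jog.py 'ROWS' [FORCE]. ROWS is rows parted by semicolons, their numbers by spaces, 1 to 20 of them, each of 7 numbers: the finger opening in m, then dx, dy, dz in m, then a rotation vector rx, ry, rz in rad; each row is the pose to reach, as a shift and turn from the pose commanded when the command began, along the tool's axes at that moment; what a row does not reach only later rows make up. A row lasts 1/12 s, in which the tool goes at most 0.0417 m and 0.125 rad, less where a joint would pass 70% of its speed; a pose out of reach is approached as far as the arm can. The fingers move at their own pace and stop on an object; FORCE is the grip in N (left out, the last holds). Time passes only in rows, so rows that do not move let the fingers close. It prints the time, the measured TCP pose, the force, the opening and the grip force at its end.
- ctrl.get_obs(): the state, without advancing time (a new reading comes with each control period).
- cam.get_image(name): name is "scene" or "top"; returns the picture (384x512x3 uint8, red, green, blue); there is no depth.
- cam.camera_params(name): a dict with "fx", "fy", "cx", "cy" (pixels), "T" (4x4, takes a point from camera to world coordinates). Camera axes: x right, y down, z forward; pixel columns grow to the right and rows downward; lengths in m; the calibration is good to about 2 mm. A picture is of the moment at which its call begins. camera_params takes no time and is no camera call.
- ctrl.finish_job(): hands the job in; it is judged then, once.
The state is a dict: "t": time; "q": joint angles; "dq": joint speeds; "effort": joint torques, N m; "tool_pos": TCP position; "tool_rot": TCP orientation; "contact_force": force on the tool from outside, world axes, zero at the start; "wrist_torque": the same for the moment, N m; "opening": finger opening in m; "grip_force": force on a finger pad.
Only numpy, scipy, OpenCV 4.12 (cv2) and the standard library are available. Lean on these libraries where they do the work, as an engineer would, in place of code of your own. Each camera call takes 0.05 s, during which the arm holds its last target. There are 200 camera calls.

### The job

The heavy-duty stapler is empty and its cover rail is slid back. Take the shorter of the two staple strips and, keeping its legs down, load it into the sloping channel: push the spring follower up the slope with the end of the strip until the strip fits down behind the nose stop, flat on the channel floor, and let go so that the spring clamps it against the nose. Then slide the cover rail down the slope over the strip, fully home, and leave the longer strip and the other things on the desk where they are.

Things in the scene. Friction and masses are not known exactly. Their poses are not given: they have to be found in the camera images.
- short_strip: The shorter staple strip (the one to load): a rigid steel bar 60 long (its x) x 12 wide (y) x 16 tall (z) mm, about 50 to 85 g, fine grooves across it, standing legs down on the desk. Origin at the centre of its underside, z up out of its back. Its two ends are alike.
- long_strip: The longer staple strip, 84 x 12 x 16 mm, otherwise the same; too long for this stapler, to be left alone. Origin at the centre of its underside.
- stapler_base: Black plinth of the fixed heavy-duty stapler, 190 x 64 mm, origin at its underside 52 mm below and 60 mm horizontally uphill of the bed's origin. On it a grey sloping bed carries a steel magazine: channel, nose stop, follower and cover rail. On the wall at the right a socket with plugs juts out near x = 0.55, y = -0.45 m, 0.2 m high: swing clear of it.
- bed: Sloping bed of the stapler. x runs UP the slope, 30 degrees above level, away from the nose, which is at the robot's side; y across; z square to the slope, so leaning 30 degrees towards the robot. Origin on the channel floor, mid-width, at the inner face of the nose stop when the magazine is at its middle setting, 52 mm over the desk.
- magazine_mid (a point): Fixed point of the bed at bed x = 30, y = 0, z = 0 mm. The whole magazine is locked at a depth setting from -8 to +8 mm along bed x that is NOT reported and holds against 100 N: find it by touch. x values given for channel, strip, follower and rail are bed x minus this setting. A seated strip has its origin at x = 30, y = 0, z = 0 mm.
- channel (a point): Fixed point of the bed at bed x = 45, y = 0, z = 0 mm, on the channel floor. Channel: walls 15 mm apart and 4.5 mm high, then flared outward up to about 7 mm above the floor, about 23 mm wide outside, x = -6 to 94 mm. Nose stop: wall at x = -6 to 0, 7 mm high; downhill of it all is lower than 1 mm above the floor plane.
- follower (a joint): Spring follower in the channel, an aluminium block 11 mm wide, top 14 mm over the channel floor. Value: metres pushed up the slope; at 0 its face is at x = 35 mm (from the nose stop), at its hard stop 0.031 at 66 mm. Spring force down the slope 3.6 N at 0, 7.3 N at 0.031. Reads 0.025 with the strip seated.
- rail (a joint): Cover rail, dark inverted U, 66 long x 28 wide, top 20.5 mm over the channel floor, 18 mm free beneath. Value in m: 0 fully home over the channel against a hard stop, grows up the slope, at most 0.09; starts at 0.080 to 0.090. Friction 3 N, stays where left. Front edge at x = -2 mm + value. Black push tab on top: centre x = 10 mm + value, 5 thick, 24 wide, 20.5 to 38.5 mm over the floor.
- wood_box: Bystander: brown wooden box, 77 x 118 x 58 mm, origin at the centre of its underside.
- eraser: Bystander: eraser 20 x 45 x 11 mm, origin at the centre of its underside.
- blue_cup: Bystander: blue and white lidded cup, 69 mm wide, 77 mm tall, origin at the centre of its underside.

How it is judged:
By the outcome, as a careful person would: the job done as asked, in the order asked, and still so for the second after the job is handed in, with the robot touching nothing.
It also fails if it takes over 50 s, if anything falls off the work surface, if the arm or the gripper's body presses on something with over 40 N, if the wrist force passes 120 N, or if a joint passes its speed limit or range.

## Working session

There is one attempt and no reset: what is moved stays moved. The work goes in short steps, Python scripts to look and compute and a shell command to move; the robot and the scene stay as the last step left them, time stands still between calls to the robot, and variables do not carry over. Pictures are saved under pics/ and viewed, at most 12 in all, crops included, and the job is handed in when it is done.

```bash
ls; mkdir -p pics
python3 - <<'E'
from station import ctrl, cam
import cv2,numpy as np
np.set_printoptions(precision=4,suppress=True)
for n in("scene","top"):
    im=cam.get_image(n);cv2.imwrite(f"pics/{n}0.png",im[...,::-1])
    p=cam.camera_params(n);print(n,p)
o=ctrl.get_obs();print(o)
E
```

```text
jog.py
pics
station.py
scene {'fx': 439.39329332085345, 'fy': 439.39329332085345, 'cx': 253.0947357520177, 'cy': 200.94847072969995, 'T': array([[-0.8126,  0.3717, -0.449 ,  0.8122],
       [ 0.5829,  0.5175, -0.6265,  0.4171],
       [-0.0005, -0.7707, -0.6372,  0.6441],
       [ 0.    ,  0.    ,  0.    ,  1.    ]])}
top {'fx': 393.21328284426147, 'fy': 393.21328284426147, 'cx': 254.57942360131295, 'cy': 188.34290264128015, 'T': array([[-0.0079, -0.9934,  0.1145,  0.3012],
       [-0.9997,  0.0052, -0.0246, -0.125 ],
       [ 0.0238, -0.1147, -0.9931,  0.9581],
       [ 0.    ,  0.    ,  0.    ,  1.    ]])}
{'t': 0.1, 'q': array([-1.247 ,  0.0533,  1.6142, -0.    ,  1.476 , -0.119 ]), 'dq': array([-0.0013, -0.0019, -0.0019,  0.0017, -0.0001, -0.0018]), 'effort': array([  0.0009, -39.4901, -37.1364,  -0.0001,   0.0039,  -0.    ]), 'tool_pos': array([ 0.2676, -0.5642,  0.2302]), 'tool_rot': array([-3.0631, -0.6895,  0.0003]), 'contact_force': array([-0.7013,  0.6742,  0.8781]), 'wrist_torque': array([-0.0115, -0.0397, -0.0059]), 'grip_force': 0.0, 'opening': 0.08530556542987683}
```

View pics/scene0.png

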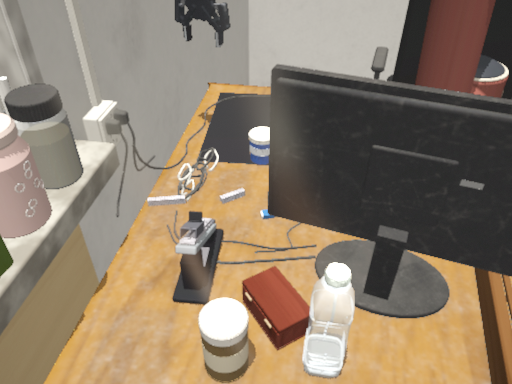

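View pics/top0.png

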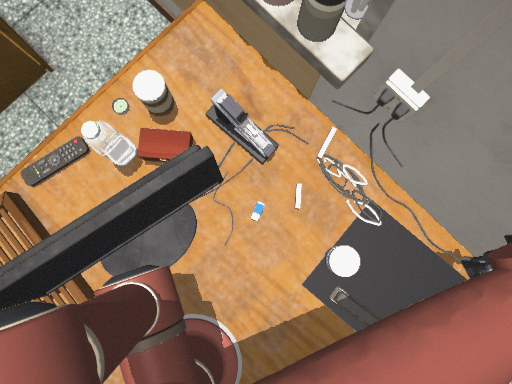

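The top view shows the stapler at about (245,130), with the nose at lower right around (268,152). The short strip is near (298,195), the long one near (328,142), and the eraser near (258,211). I'll enlarge these areas.

Run:
```python
import cv2
a=cv2.imread("pics/top0.png")[80:225,200:345]
cv2.imwrite("pics/c1.png",cv2.resize(a,None,fx=4.1,fy=4.1,interpolation=cv2.INTER_CUBIC))
a=cv2.imread("pics/scene0.png")[175:305,140:320]
cv2.imwrite("pics/c2.png",cv2.resize(a,None,fx=4.4,fy=4.4,interpolation=cv2.INTER_CUBIC))
```

```text
(no output)
```

View pics/c1.png

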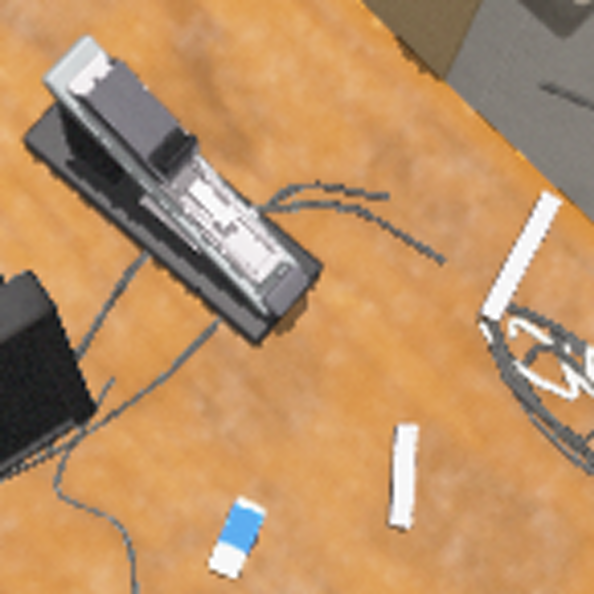

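View pics/c2.png

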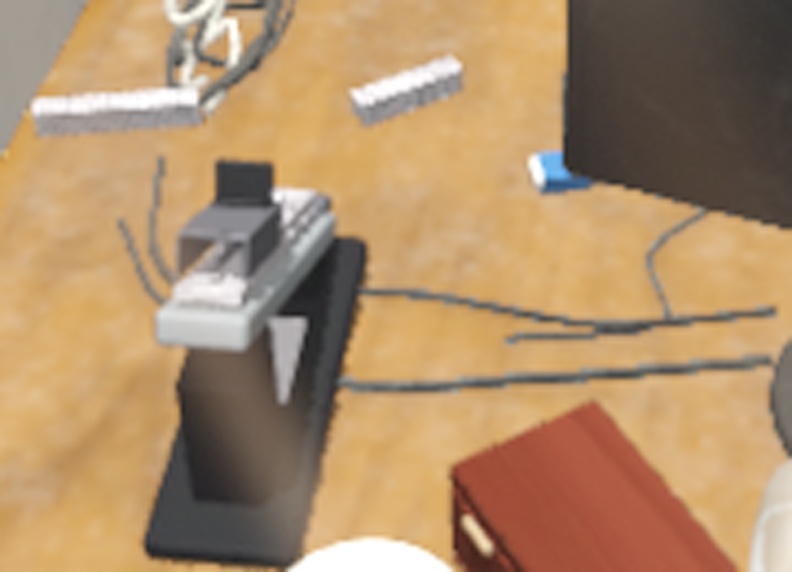

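The crops show these plinth corners: top-crop front (262,345) and (322,265), back (25,142). The short strip runs from (405,425) to (400,528), and the tab is at about (175,150). I'll fit the pose using both cameras.

```bash
cat > h.py <<'E'
import numpy as np, cv2
from station import ctrl, cam
from scipy.spatial.transform import Rotation as R
from scipy.optimize import least_squares
np.set_printoptions(precision=4,suppress=True)
P={n:cam.camera_params(n) for n in("scene","top")}
def proj(n,X):
    p=P[n];c=(np.atleast_2d(X)-p["T"][:3,3])@p["T"][:3,:3]
    return np.c_[p["fx"]*c[:,0]/c[:,2]+p["cx"],p["fy"]*c[:,1]/c[:,2]+p["cy"]]
def ray(n,u,z):
    p=P[n];d=p["T"][:3,:3]@[(u[0]-p["cx"])/p["fx"],(u[1]-p["cy"])/p["fy"],1];o=p["T"][:3,3]
    return o+d*(z-o[2])/d[2]
def bedR(yaw): return R.from_euler("z",yaw).as_matrix()@R.from_euler("y",-np.pi/6).as_matrix()
E
cat > fit.py <<'E'
from h import *
T=lambda u,v:("top",(200+(u+.5)/4.1-.5,80+(v+.5)/4.1-.5)); S=lambda u,v:("scene",(140+(u+.5)/4.4-.5,175+(v+.5)/4.4-.5))
# params: bed origin x,y,yaw,setting s,rail r,plinth h   (mm in bed)
def pts(q):
    x,y,yaw,s,r,h=q; B=bedR(yaw);o=np.array([x,y,.052])
    b=lambda a,c,d:o+B@[a,c,d]
    Z=R.from_euler("z",yaw).as_matrix(); pl=lambda a,c,d:np.array([x,y,0])+Z@[a+.06,c,d]
    f=s+r
    return [(T(262,345),pl(-.095,.032,0)),(T(25,142),pl(.095,.032,h)),(T(322,265),pl(-.095,-.032,h)),
     (S(148,552),pl(.095,-.032,0)),(S(297,565),pl(.095,.032,0)),(S(367,240),pl(-.095,.032,h)),
     (S(217,162),b(f+.0075,-.012,.0385)),(S(271,165),b(f+.0075,.012,.0385)),
     (T(155,165),b(f+.0075,.012,.0205)),(T(197,135),b(f+.0075,-.012,.0385)),
     (S(178,240),b(f+.064,-.014,.0205)),(S(249,240),b(f+.064,.014,.0205)),(S(280,207),b(f-.002,.014,.0205)),
     (T(80,100),b(f+.064,.014,.0205)),(T(118,58),b(f+.064,-.014,.0205))]
def res(q): return np.concatenate([proj(t[0],X)[0]-t[1] for t,X in pts(q)]+[[q[3]/.004*1,(q[4]-.085)/.003,(q[5]-.012)/.005]])
s=least_squares(res,[.45,-.15,.7,0,.085,.012],loss="soft_l1")
print(s.x,s.cost);print(res(s.x)[:-3].reshape(-1,2))
for z in(.016,):
    a,b=[ray("top",T(*u)[1],z) for u in((405,425),(400,526))];print("strip top",a,b,np.linalg.norm(a-b))
a,b=[ray("scene",S(*u)[1],.016) for u in((355,100),(461,65))];print("strip scene mid-ish",a,b)
a,b=[ray("top",T(*u)[1],.016) for u in((551,194),(494,316))];print("long",a,b,np.linalg.norm(a-b))
print("base px",proj("top",[0,0,0]))
print("mon edge",ray("top",(220,182),.0),ray("top",(220,182),.4))
E
python3 fit.py
```

```text
[ 0.5156 -0.1664  0.8576 -0.0041  0.0831  0.0082] 8.673462574996055
[[ 0.2507  1.664 ]
 [-0.2515  1.3283]
 [ 2.5175  1.1888]
 [-0.4585  1.111 ]
 [ 0.7657  0.7821]
 [-0.1281 -0.9686]
 [-0.7039  0.5643]
 [ 0.2863  0.6804]
 [ 0.1615  0.8989]
 [ 0.1377  0.6589]
 [-0.8304 -0.2534]
 [-0.4025  0.7902]
 [ 0.0999 -0.0575]
 [ 0.2502 -0.8689]
 [-0.4512 -0.1711]]
strip top [ 0.4216 -0.2546  0.016 ] [ 0.3619 -0.2504  0.016 ] 0.059854890168084804
strip scene mid-ish [ 0.4225 -0.2542  0.016 ] [ 0.3614 -0.2463  0.016 ]
long [ 0.5614 -0.3457  0.016 ] [ 0.4869 -0.3092  0.016 ] 0.0829925829076043
base px [[192.0217 364.6031]]
mon edge [ 0.4278 -0.064   0.    ] [ 0.3749 -0.0895  0.4   ]
```

```bash
cat >> h.py <<'E'
def toolR(yaw,pitch=0):  # tool x along heading (pitched up), z down
    return R.from_euler("z",yaw).as_matrix()@R.from_euler("y",-pitch).as_matrix()@np.diag([1,-1,-1])
def delta(pos,Rt):
    o=ctrl.get_obs();Rc=R.from_rotvec(o["tool_rot"]).as_matrix()
    return Rc.T@(np.array(pos)-o["tool_pos"]),R.from_matrix(Rc.T@Rt).as_rotvec()
E
python3 -c "
from h import *
print(delta([.392,-.2515,.10],toolR(-.09)))
print(proj('scene',[[.4,-.08,z] for z in(0,.1,.2,.3,.4)]))"
```

```text
(array([ 0.2464, -0.229 ,  0.1306]), array([-0.0019,  0.0003,  0.5328]))
[[275.1167 242.5929]
 [276.7561 205.574 ]
 [278.6635 162.5029]
 [280.9106 111.763 ]
 [283.5968  51.1062]]
```

```bash
R="0.045 0.2464 -0.229 0.1306 0 0 0.533"; python3 jog.py "0.045 0.12 -0.11 0.04 0 0 0.3;0.045 0.2464 -0.229 0.1306 0 0 0.533;0.045 0.2464 -0.229 0.1306 0 0 0.533;0.045 0.2464 -0.229 0.1306 0 0 0.533;0.045 0.2464 -0.229 0.1306 0 0 0.533;0.045 0.2464 -0.229 0.1306 0 0 0.533;0.045 0.2464 -0.229 0.1306 0 0 0.533;0.045 0.2464 -0.229 0.1306 0 0 0.533;0.045 0.2464 -0.229 0.1306 0 0 0.533;0.045 0.2464 -0.229 0.1306 0 0 0.533;0.045 0.2464 -0.229 0.1306 0 0 0.533;0.045 0.2464 -0.229 0.1306 0 0 0.533" 60
python3 - <<'E'
from h import *
o=ctrl.get_obs();print(o["q"],o["dq"],o["contact_force"])
print(delta([.392,-.2515,.009],toolR(-.09)))
E
```

```text
t: 1.1
tool_pos: [0.3924, -0.2526, 0.101]
tool_rot: [3.138, -0.141, 0.0]
contact_force: [-0.2, -0.2, 0.5]
opening: 0.0452
grip_force: 0.0
[-0.7314 -0.2193  2.0938 -0.0004  1.2665  0.9294] [-0.0226 -0.0013 -0.0226  0.0019  0.0013  0.0014] [-0.1769 -0.211   0.4508]
(array([-0.0005, -0.0011,  0.092 ]), array([ 0.0007, -0.0002,  0.0001]))
```

```bash
python3 jog.py "0.045 0 -0.001 0.04 0 0 0;0.045 0 -0.001 0.075 0 0 0;0.045 0 -0.001 0.092 0 0 0;0.045 0 -0.001 0.092 0 0 0;0.012 0 -0.001 0.092 0 0 0;0.01 0 -0.001 0.092 0 0 0;0.005 0 -0.001 0.092 0 0 0;0.005 0 -0.001 0.092 0 0 0;0.005 0 -0.001 0.092 0 0 0;0.005 0 -0.001 0.092 0 0 0" 60
python3 - <<'E'
from h import *
o=ctrl.get_obs();print(o["tool_pos"])
im=cam.get_image("scene")[..., ::-1];cv2.imwrite("pics/s1.png",cv2.resize(im[130:260,140:300],None,fx=4,fy=4,interpolation=cv2.INTER_CUBIC))
E
```

```text
t: 1.93
tool_pos: [0.394, -0.2532, 0.0113]
tool_rot: [3.134, -0.141, 0.005]
contact_force: [-2.0, -1.2, 7.0]
opening: 0.0098
grip_force: 59.1
[ 0.394  -0.2532  0.0113]
```

View pics/s1.png

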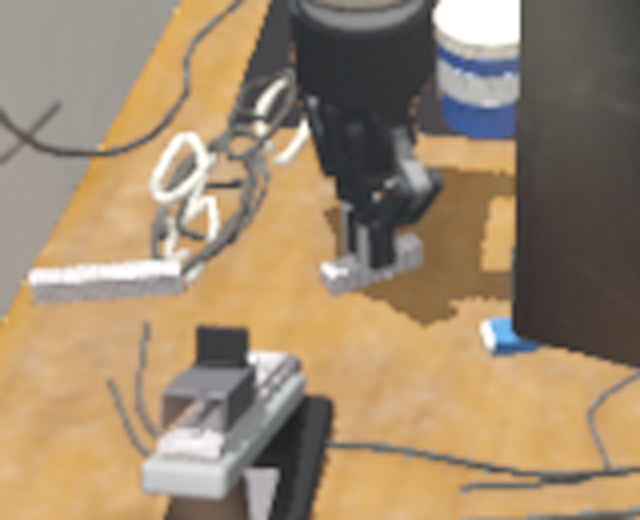

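The scene shows the strip gripped near its middle, at crop (370,265). The tips ended up high, with the TCP at 11.3 mm, so I'll regrip about 3 mm lower.

```bash
python3 jog.py "0.02 0.001 0 0.003 0 0 0;0.02 0.001 0 0.003 0 0 0;0.02 0.001 0 0.003 0 0 0" 60
python3 jog.py "0.005 0 0 0 0 0 0;0.005 0 0 0 0 0 0;0.005 0 0 0 0 0 0;0.005 0 0 0 0 0 0;0.005 0 0 0 0 0 0" 60
```

```text
t: 2.23
tool_pos: [0.3934, -0.2511, 0.0058]
tool_rot: [-3.138, 0.142, -0.0]
contact_force: [-0.3, 1.3, -0.0]
opening: 0.0202
grip_force: 0.0
t: 2.65
tool_pos: [0.3935, -0.2513, 0.0059]
tool_rot: [-3.138, 0.142, -0.0]
contact_force: [-0.0, 0.2, 3.2]
opening: 0.0101
grip_force: 60.8
```

```bash
python3 jog.py "0.018 0 0 0 0 0 0;0.018 0 0 -0.003 0 0 0;0.018 0 0 -0.003 0 0 0;0.005 0 0 -0.003 0 0 0;0.005 0 0 -0.003 0 0 0;0.005 0 0 -0.003 0 0 0;0.005 0 0 -0.003 0 0 0;0.005 0 0 -0.003 0 0 0" 60
```

```text
t: 3.32
tool_pos: [0.3936, -0.2515, 0.009]
tool_rot: [3.138, -0.142, 0.001]
contact_force: [-0.7, 0.4, 4.2]
opening: 0.0096
grip_force: 60.8
```

```bash
cat >> h.py <<'E'
BO=np.array([.5156,-.1664,.052]);BY=.8576
def bed(x,y,z): return BO+bedR(BY)@np.array([x,y,z])
def inbed(p): return bedR(BY).T@(np.array(p)-BO)
E
python3 -c "
from h import *
print(delta(bed(-.015,0,.05),toolR(BY,np.pi/6)))"
```

```text
(array([ 0.0917, -0.0649, -0.0787]), array([ 0.2484,  0.4833, -0.9252]))
```

```bash
python3 jog.py "0.005 0 0 -0.04 0 0 0;0.005 0 0 -0.09 0 0 0;0.005 0.03 -0.02 -0.09 0.08 0.16 -0.31;0.005 0.06 -0.04 -0.09 0.16 0.32 -0.62;0.005 0.0917 -0.0649 -0.0787 0.2484 0.4833 -0.9252;0.005 0.0917 -0.0649 -0.0787 0.2484 0.4833 -0.9252;0.005 0.0917 -0.0649 -0.0787 0.2484 0.4833 -0.9252;0.005 0.0917 -0.0649 -0.0787 0.2484 0.4833 -0.9252;0.005 0.0917 -0.0649 -0.0787 0.2484 0.4833 -0.9252;0.005 0.0917 -0.0649 -0.0787 0.2484 0.4833 -0.9252;0.005 0.0917 -0.0649 -0.0787 0.2484 0.4833 -0.9252;0.005 0.0917 -0.0649 -0.0787 0.2484 0.4833 -0.9252;0.005 0.0917 -0.0649 -0.0787 0.2484 0.4833 -0.9252;0.005 0.0917 -0.0649 -0.0787 0.2484 0.4833 -0.9252" 60
python3 - <<'E'
from h import *
o=ctrl.get_obs();print(o["q"],o["contact_force"],inbed(o["tool_pos"]),delta(bed(-.015,0,.05),toolR(BY,np.pi/6)))
a=cam.get_image("scene")[..., ::-1][175:305,150:290]
b=cam.get_image("top")[..., ::-1][85:185,200:300]
a=cv2.resize(a,(420,390),interpolation=cv2.INTER_CUBIC);b=cv2.resize(b,(380,380),interpolation=cv2.INTER_CUBIC)
c=np.zeros((390,800,3),np.uint8);c[:,:420]=a;c[:380,420:]=b
cv2.imwrite("pics/s2.png",c)
E
```

```text
t: 4.48
tool_pos: [0.4904, -0.1947, 0.0871]
tool_rot: [-2.586, -1.18, -0.691]
contact_force: [-0.1, 0.0, -0.4]
opening: 0.0097
grip_force: 60.2
[-0.7941 -0.0584  2.0461  0.5516  1.2521 -0.2823] [-0.0578  0.0101 -0.4493] [-0.0153  0.0006  0.0493] (array([ 0.0003,  0.0006, -0.0007]), array([-0.0006,  0.0008, -0.0018]))
```

View pics/s2.png

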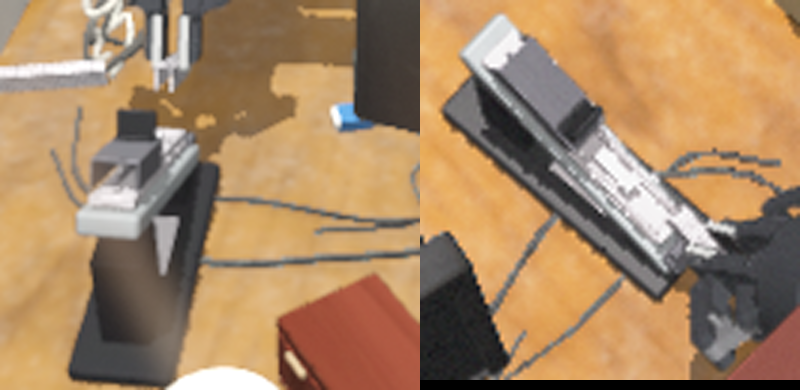

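The scene part shows the strip end-on between the fingers at (170,80). The top part shows its uphill end at about (700,245), near the channel axis. Next I'll overlay the model on an enlarged crop to check alignment.

Run:
```python
from h import *
o=ctrl.get_obs();c=inbed(o["tool_pos"])
k=8
out=[]
for n,(u0,v0,w,h) in (("top",(218,95,72,72)),("scene",(165,180,60,72))):
    im=cam.get_image(n)[..., ::-1][v0:v0+h,u0:u0+w]
    im=cv2.resize(im,None,fx=k-2 if 0 else 6,fy=6,interpolation=cv2.INTER_CUBIC)
    def L(P,col):
        q=[((proj(n,bed(*p))[0]-[u0,v0]+.5)*6) for p in P]
        cv2.polylines(im,[np.int32(q)],False,col,1)
    s=-.004
    for y in(-.0115,.0115): L([(s-.006,y,.007),(s+.094,y,.007)],(0,0,255))
    L([(s-.006,-.0115,.007),(s-.006,.0115,.007)],(0,0,255))
    x=c[0];z=c[2]-.009
    for zz in(z,z+.016): L([(x-.03,-.006,zz),(x+.03,-.006,zz),(x+.03,.006,zz),(x-.03,.006,zz),(x-.03,-.006,zz)],(0,255,0))
    out.append(im)
cv2.imwrite("pics/s3.png",np.hstack(out))
```

```text
(no output)
```

View pics/s3.png

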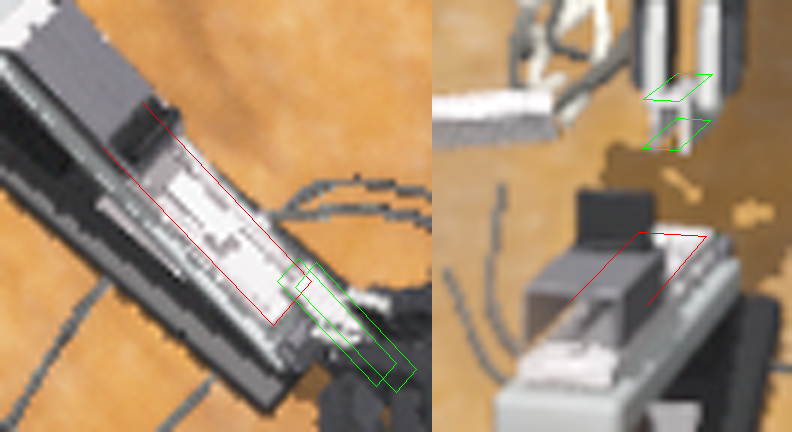

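The overlay agrees with the pictures to about 1–2 px, well within the flare's capture range. I'll lower to roughly 9 mm above the floor.

```bash
python3 jog.py "0.005 0 0 0.015 0 0 0;0.005 0 0.0006 0.03 0 0 0;0.005 0 0.0006 0.03 0 0 0;0.005 0 0.0006 0.03 0 0 0" 
python3 -c "
from h import *
o=ctrl.get_obs();print(inbed(o['tool_pos']),bedR(BY).T@o['contact_force'])"
python3 jog.py "0.005 0.004 0 0 0 0 0;0.005 0.008 0 0 0 0 0;0.005 0.012 0 0 0 0 0;0.005 0.012 0 0 0 0 0" 
python3 -c "
from h import *
o=ctrl.get_obs();print(inbed(o['tool_pos']),bedR(BY).T@o['contact_force'])"
```

```text
t: 5.02
tool_pos: [0.5011, -0.1837, 0.0616]
tool_rot: [-2.585, -1.182, -0.692]
contact_force: [-0.3, 0.4, -0.6]
opening: 0.0097
grip_force: 60.2
[-0.0148 -0.0003  0.0196] [-0.1812  0.4848 -0.6001]
t: 5.35
tool_pos: [0.5082, -0.1758, 0.0682]
tool_rot: [-2.585, -1.183, -0.694]
contact_force: [0.1, -0.1, -0.6]
opening: 0.0097
grip_force: 60.2
[-0.0022 -0.0006  0.02  ] [-0.3302 -0.1355 -0.4484]
```

```bash
for i in 1; do python3 jog.py "0.005 0 0 0.001 0 0 0;0.005 0 0 0.002 0 0 0;0.005 0 0 0.002 0 0 0" | tail -3; 
python3 -c "
from h import *
o=ctrl.get_obs();print(inbed(o['tool_pos']),bedR(BY).T@o['contact_force'])"; done
python3 jog.py "0.005 0 0 0.001 0 0 0;0.005 0 0 0.001 0 0 0" >/dev/null
python3 -c "
from h import *
o=ctrl.get_obs();print(inbed(o['tool_pos']),bedR(BY).T@o['contact_force'])"
python3 jog.py "0.005 0 0 0.001 0 0 0;0.005 0 0 0.001 0 0 0" >/dev/null
python3 -c "
from h import *
o=ctrl.get_obs();print(inbed(o['tool_pos']),bedR(BY).T@o['contact_force'])"
```

```text
contact_force: [-5.3, -0.3, 7.4]
opening: 0.01
grip_force: 61.3
[-0.0026 -0.0007  0.0189] [0.502  3.8167 8.2013]
[-0.0026 -0.0008  0.0188] [ 0.2483  7.0872 15.1217]
[-0.0025 -0.0009  0.0187] [-0.3525 10.4689 22.2663]
```

Side plus normal force points to contact on the −y flare, so the strip sits too far toward −y. I'll back up, shift +y by 2.5 mm and try again.

```bash
cat > st.py <<'E'
from h import *
o=ctrl.get_obs();print(inbed(o['tool_pos'])*1e3,bedR(BY).T@o['contact_force'],bedR(BY).T@o['wrist_torque'],o["opening"],o["t"])
E
python3 jog.py "0.005 0 0 -0.005 0 0 0;0.005 0 -0.0025 -0.005 0 0 0;0.005 0 -0.0025 -0.003 0 0 0;0.005 0 -0.0025 -0.003 0 0 0" >/dev/null; python3 st.py
python3 jog.py "0.005 0 0 0.001 0 0 0;0.005 0 0 0.001 0 0 0" >/dev/null; python3 st.py
python3 jog.py "0.005 0 0 0.001 0 0 0;0.005 0 0 0.001 0 0 0" >/dev/null; python3 st.py
```

```text
[-3.1481  2.0764 18.943 ] [-0.6683  1.2255  6.4913] [0.3658 0.3499 0.0068] 0.009686140191849681 6.2667
[-3.095   1.9616 18.8076] [-1.8456  6.     13.1714] [ 0.8938  0.501  -0.0327] 0.009696968164757895 6.4333
[-3.0259  1.8551 18.6791] [-2.4607  8.3026 20.8139] [ 1.4795  0.7082 -0.0284] 0.010059923321001973 6.6
```

Same height at the new y, and the moment puts the contact about 5 mm downhill of the tool, so this is the nose top (7 mm). Seated TCP z should therefore be about 11.9 mm in my frame. Next I'll raise 2 mm above the nose and push the follower.

```bash
python3 jog.py "0.005 0 0.001 -0.004 0 0 0;0.005 0 0.001 -0.004 0 0 0;0.005 0.004 0.001 -0.004 0 0 0;0.005 0.004 0.001 -0.004 0 0 0" >/dev/null; python3 st.py
for a in 1 2 3 ; do python3 jog.py "0.005 0.003 0 0 0 0 0;0.005 0.006 0 0 0 0 0;0.005 0.006 0 0 0 0 0" >/dev/null; python3 st.py; done
```

```text
[ 1.1476  1.6747 19.9197] [-0.3759 -0.5647 -0.2597] [0.016  0.2742 0.0091] 0.009518144831311 6.9333
[ 6.4863  1.6878 20.0756] [-4.4565 -0.5974 -0.0426] [-0.0313  1.1528 -0.0169] 0.009787063038686815 7.1833
[12.7683  1.6008 20.2373] [-5.3257  0.049  -2.2371] [0.0034 1.2379 0.0309] 0.009733917527181371 7.4333
[18.9428  1.517  20.358 ] [-6.6793 -1.1913 -3.8223] [ 0.0036  1.43   -0.0371] 0.00961153520081352 7.6833
```

```bash
for a in 1 ; do python3 jog.py "0.005 0.004 0 0 0 0 0;0.005 0.008 0 0 0 0 0;0.005 0.008 0 0 0 0 0" >/dev/null; python3 st.py; done
for a in 1 2 3 4 5 6; do python3 jog.py "0.005 0.0015 0 0 0 0 0;0.005 0.002 0 0 0 0 0" >/dev/null; python3 st.py; done
```

```text
[27.051   1.3962 20.475 ] [-6.9948 -0.7456 -3.0722] [-0.0538  1.6489  0.0348] 0.009681130079001088 7.9333
[28.7124  1.3877 20.4538] [-8.4839  0.0607 -3.9243] [-0.059   1.6611 -0.0217] 0.009575452224716273 8.1
[30.6406  1.3599 20.4694] [-7.492  -0.5964 -3.8086] [-0.0587  1.7438 -0.0332] 0.009962680474210013 8.2667
[32.6632  1.3508 20.4856] [-7.8166 -1.0433 -3.8435] [-0.0276  1.691   0.0495] 0.009744509087605822 8.4333
[32.8642  1.3313 20.4941] [-15.5579  -0.0274  -1.1102] [ 0.0508  2.9221 -0.011 ] 0.009862947772043228 8.6
[33.0461  1.3749 20.4644] [-20.5597   0.3423   2.8954] [-0.0317  3.9965 -0.0527] 0.009950017094381137 8.7667
[33.2675  1.3667 20.5176] [-26.1247  -0.0255   4.453 ] [-0.0588  4.9941 -0.0672] 0.009236066333533048 8.9333
```

The hard stop is at tool x = 32.7 mm, so the strip is 6 mm past the nose there. I'll back off 3 mm and check the lateral alignment.

```bash
python3 jog.py "0.005 -0.009 0 0 0 0 0;0.005 -0.009 0 0 0 0 0" >/dev/null; python3 st.py
python3 - <<'E'
from h import *
im=cam.get_image("top")[..., ::-1][95:167,218:290];a=cv2.resize(im,(432,432),interpolation=cv2.INTER_CUBIC)
im=cam.get_image("scene")[..., ::-1][190:262,165:226];b=cv2.resize(im,(366,432),interpolation=cv2.INTER_CUBIC)
cv2.imwrite("pics/s4.png",np.hstack([a,b]))
E
```

```text
[28.3631  1.3491 20.4587] [-6.6444  0.8808 -1.6128] [0.0855 1.5887 0.0131] 0.009738364320800866 9.1
```

View pics/s4.png

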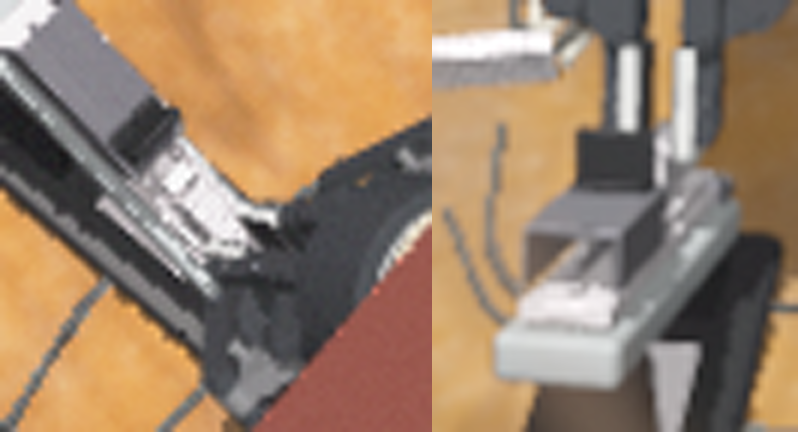

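The scene part shows the pads at u = 630 and 685, a gap centre of 657 at row 90, and the tab at 580–655. I'll compare that with the projected tool axis.

Run:
```python
from h import *
o=ctrl.get_obs();t=o["tool_pos"];Rm=R.from_rotvec(o["tool_rot"]).as_matrix()
for d in(0,.01,.02,.03,.04):
    # pad uphill edge: +11mm tool x; pads at +-6mm
    q=[proj("scene",t-Rm[:,2]*d+Rm[:,0]*.011+Rm[:,1]*y)[0] for y in(-.006,.006)]
    print(d,[((u-[165,190]+.5)*6+[432,0]).round() for u in q])
f=.083-.0041
print([((proj("scene",bed(f+.0075,y,.0385))[0]-[165,190]+.5)*6+[432,0]).round() for y in(-.012,.012)])
```

```text
0 [array([666., 166.]), array([629., 164.])]
0.01 [array([667., 135.]), array([629., 133.])]
0.02 [array([668., 104.]), array([630., 102.])]
0.03 [array([669.,  73.]), array([631.,  71.])]
0.04 [array([669.,  41.]), array([632.,  39.])]
[array([575., 135.]), array([654., 140.])]
```

```bash
python3 jog.py "0.005 0.001 0.001 0 0 0 0;0.005 0.001 0.001 0.002 0 0 0;0.005 0.001 0.001 0.003 0 0 0" >/dev/null; python3 st.py
for a in 1 2 3; do python3 jog.py "0.005 0 0 0.001 0 0 0;0.005 0 0 0.001 0 0 0" >/dev/null; python3 st.py;done
```

```text
[31.1455 -0.1273 18.2763] [-8.0578  0.873   1.4036] [0.2648 1.4943 0.0255] 0.009851257276402604 9.45
[31.2244 -0.43   17.4865] [-7.1218  1.3094  1.4011] [0.1309 1.5219 0.0564] 0.00955967889994881 9.6167
[31.2918 -0.7014 16.6804] [-7.7446  0.5567  2.7288] [0.2058 1.5729 0.0091] 0.009778662106378283 9.7833
[31.3379 -0.8921 15.7887] [-7.8374  0.4791  2.8355] [ 0.0875  1.5287 -0.029 ] 0.009776069598471465 9.95
```

```bash
python3 - <<'E'
from h import *
o=ctrl.get_obs();print(bedR(BY).T@R.from_rotvec(o["tool_rot"]).as_matrix())
E
for a in 1 2 3; do python3 jog.py "0.005 0 0 0.001 0 0 0;0.005 0 0 0.001 0 0 0" >/dev/null; python3 st.py;done
```

```text
[[ 1.      0.0005  0.0003]
 [ 0.0005 -1.     -0.0015]
 [ 0.0003  0.0015 -1.    ]]
[31.3679 -1.0328 14.8643] [-6.9983 -0.1416  2.4806] [ 0.1021  1.488  -0.0944] 0.009509659085097358 10.1167
[31.3861 -1.1096 13.8956] [-8.0314 -0.4512  2.5554] [ 0.0614  1.5366 -0.0539] 0.00961089892052507 10.2833
[31.4186 -1.2538 13.0041] [-8.2371  0.1565  3.0993] [ 0.0151  1.5114 -0.0355] 0.009846582431582497 10.45
```

```bash
for a in 1 2 3; do python3 jog.py "0.005 0 0 0.001 0 0 0;0.005 0 0 0.001 0 0 0" >/dev/null; python3 st.py;done
```

```text
[31.5243 -1.3149 12.0941] [-7.4439  0.4971  1.9258] [ 0.0077  1.4467 -0.034 ] 0.009554553178664885 10.6167
[31.5701 -1.368  12.0061] [-8.9832  3.2452 10.4156] [ 0.5402  1.6594 -0.0163] 0.00960998335799686 10.7833
[31.5663 -1.4027 11.9006] [-9.1735  6.4163 19.0993] [ 1.2117  1.8464 -0.0444] 0.00986637829926491 10.95
```

Floor reached at z = 12.0, 6.9 mm below the nose top as expected. Now I'll slide the strip to the nose and release.

```bash
python3 jog.py "0.005 -0.002 0 -0.002 0 0 0;0.005 -0.004 0 -0.002 0 0 0;0.005 -0.0055 0 -0.002 0 0 0;0.005 -0.0055 0 -0.002 0 0 0" >/dev/null; python3 st.py
python3 jog.py "0.03 0 0 0 0 0 0;0.03 0 0 0 0 0 0;0.03 0 0 0 0 0 0;0.03 0 0 0 0 0 0" >/dev/null; python3 st.py
```

```text
[26.3212 -1.2121 12.0987] [-5.6854  0.4648  2.1176] [ 0.055   1.3036 -0.0049] 0.009567078894077834 11.2833
[26.5456 -0.4238 11.2068] [ 0.4906  0.0024 -0.1345] [ 0.0295  0.2234 -0.0361] 0.030340744947169637 11.6167
```

```bash
python3 jog.py "0.03 0 0 -0.02 0 0 0;0.03 0 0 -0.06 0 0 0;0.0 0.03 0 -0.075 0 0 0;0 0.06 0 -0.075 0 0 0;0 0.09 0 -0.075 0 0 0;0 0.09 0 -0.075 0 0 0" ; python3 st.py
python3 - <<'E'
from h import *
im=cam.get_image("top")[..., ::-1][95:167,218:290];a=cv2.resize(im,(432,432),interpolation=cv2.INTER_CUBIC)
im=cam.get_image("scene")[..., ::-1][190:262,165:226];b=cv2.resize(im,(366,432),interpolation=cv2.INTER_CUBIC)
cv2.imwrite("pics/s5.png",np.hstack([a,b]))
E
```

```text
t: 12.12
tool_pos: [0.5564, -0.1214, 0.1893]
tool_rot: [-2.584, -1.189, -0.703]
contact_force: [0.6, -0.6, 1.7]
opening: -0.0002
grip_force: 0.0
[121.2092  -1.4422  88.5324] [ 0.8255 -0.8837  1.5271] [0.0268 0.2237 0.0174] -0.0001763361318417084 12.1167
```

View pics/s5.png

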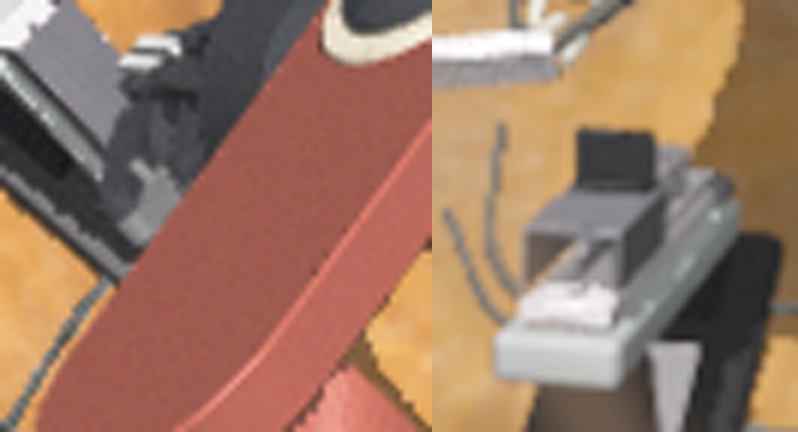

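The scene part shows the strip lying in the channel behind the tab, around (690,170), with the rail still back. I'll descend uphill of the tab and push.

```bash
python3 jog.py "0 0 -0.001 0.03 0 0 0;0 0 -0.001 0.05 0 0 0;0 0 -0.001 0.058 0 0 0;0 0 -0.001 0.058 0 0 0"|grep force ; python3 st.py
python3 jog.py "0 -0.006 0 0 0 0 0;0 -0.012 0 0 0 0 0;0 -0.018 0 0 0 0 0;0 -0.024 0 0 0 0 0;0 -0.024 0 0 0 0 0" >/dev/null; python3 st.py
```

```text
contact_force: [0.2, -0.5, 0.5]
grip_force: 0.0
[113.475    2.9404  25.1433] [ 0.0486 -0.5107  0.5559] [ 0.079   0.2563 -0.0458] 0.000527436926588486 12.55
[90.3578  0.7054 28.3244] [0.5006 0.1568 0.6281] [-0.0284  0.2254 -0.019 ] 9.174750107565399e-05 12.9667
```

```bash
python3 jog.py "0 -0.006 0 0 0 0 0;0 -0.012 0 0 0 0 0;0 -0.018 0 0 0 0 0;0 -0.024 0 0 0 0 0" >/dev/null; python3 st.py; python3 jog.py "0 -0.003 0 0 0 0 0;0 -0.006 0 0 0 0 0" >/dev/null; python3 st.py
python3 - <<'E'
from h import *
a=cam.get_image("scene")[..., ::-1][170:262,165:235];b=cv2.resize(a,(420,552),interpolation=cv2.INTER_CUBIC)
cv2.imwrite("pics/s6.png",b)
E
```

```text
[67.0937  0.8175 28.1139] [2.8422 0.4489 2.9289] [ 0.1    -0.3159 -0.0098] 4.359589281591255e-05 13.3
[60.8841  0.974  27.8128] [3.0645 0.3929 1.512 ] [ 0.0471 -0.2587  0.0123] -5.536724430390666e-05 13.4667
```

View pics/s6.png

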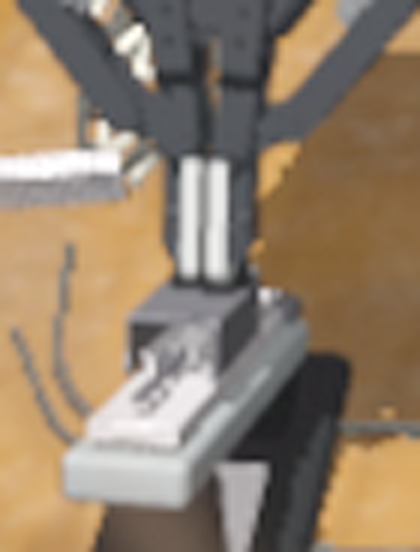

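The fingers are pushing the tab and the rail slides at about 3 N, its front already over the follower. I'll continue to the hard stop.

```bash
python3 jog.py "0 -0.006 0 0 0 0 0;0 -0.012 0 0 0 0 0;0 -0.018 0 0 0 0 0;0 -0.024 0 0 0 0 0;0 -0.03 0 0 0 0 0" >/dev/null; python3 st.py; for i in 1 2 3; do python3 jog.py "0 -0.002 0 0 0 0 0;0 -0.004 0 0 0 0 0" >/dev/null; python3 st.py;done
```

```text
[30.7054  1.3651 27.5821] [3.1592 1.2161 1.581 ] [ 0.2055 -0.2404 -0.0354] -0.00024206133262905024 13.9333
[26.665   1.4429 27.4029] [3.9907 0.3963 1.6481] [ 0.1182 -0.1952 -0.0884] 2.8208025085715746e-05 14.1
[23.1206  1.5047 27.3785] [2.2467 1.3188 0.06  ] [ 0.2433 -0.1854 -0.0321] 0.00011512980310761588 14.2667
[19.8526  1.4802 27.4838] [10.0081  2.1125 -0.7064] [ 0.4021 -1.4846 -0.0228] 0.00019031925869484679 14.4333
```

```bash
for i in 1 2; do python3 jog.py "0 -0.001 0 0 0 0 0;0 -0.002 0 0 0 0 0" >/dev/null; python3 st.py;done
```

```text
[19.7854  1.4921 27.5631] [15.0302  2.5403 -1.5752] [ 0.342  -2.121  -0.0234] -9.934046378539206e-05 14.6
[19.6865  1.4504 27.6838] [20.9619  2.0143 -3.7615] [ 0.4266 -3.1065 -0.0612] 9.456606514632028e-06 14.7667
```

Hard stop at tool x = 19.8 mm, which matches setting ≈ −4 mm and the rail home. Now I'll back off, lift away and check.

```bash
python3 jog.py "0 0.012 0 0 0 0 0;0 0.012 0 -0.02 0 0 0;0 0.012 0 -0.06 0 0 0;0 0.012 0 -0.1 0 0 0;0 -0.02 0 -0.14 0 0 0;0 -0.06 0 -0.16 0 0 0;0 -0.1 0 -0.17 0 0 0;0 -0.1 0 -0.17 0 0 0;0 -0.1 0 -0.17 0 0 0"
python3 - <<'E'
from h import *
a=cam.get_image("scene")[..., ::-1][135:265,140:240];a=cv2.resize(a,(400,520),interpolation=cv2.INTER_CUBIC)
b=cam.get_image("top")[..., ::-1][85:215,245:345] if 0 else cam.get_image("top")[..., ::-1][90:220,205:305];b=cv2.resize(b,(400,520),interpolation=cv2.INTER_CUBIC)
cv2.imwrite("pics/s7.png",np.hstack([a,b]))
f=-.0041
for y in(-.012,.012): print(((proj("scene",bed(f+.0075,y,.0415))[0]-[140,135]+.5)*4).round())
E
```

```text
t: 15.52
tool_pos: [0.4002, -0.298, 0.1796]
tool_rot: [-2.589, -1.175, -0.69]
contact_force: [0.6, 0.5, -0.8]
opening: 0.0001
grip_force: 0.0
[233. 272.]
[281. 275.]
```

View pics/s7.png

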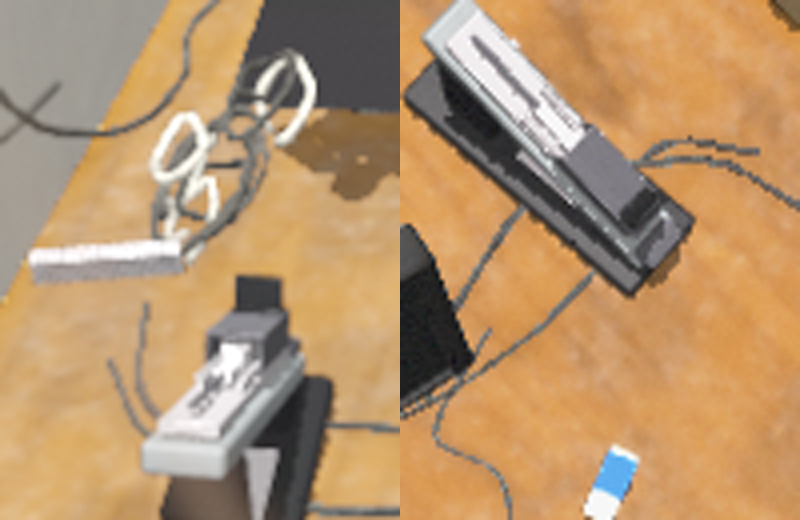

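The rail is home: the tab is at scene (237–283, 277), against a prediction of (233–281, 273). The long strip and eraser haven't moved, and the arm is clear.

```bash
python3 -c "
from station import ctrl, cam
print(ctrl.finish_job())"
```

```text
the job is handed in; nothing more can be done
None
```

I loaded the short strip flat on the channel floor behind the nose stop and slid the cover rail down to its hard stop. The job is handed in, no verdict was returned, and the final pictures show the long strip and eraser where they were, though I didn't recheck the box and cup.

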